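# Hold the drain-pump filter cap at its half-way bleed position

## Task

Draw the blue filter cap out of the open end of its steel parking rail, lower it into the upright mouth of the washing-machine drain pump with its lugs through the slots (white pointers at the green marks) until its flange sits flush on the rim, then turn it clockwise, seen from above, half-way, so that its pointers stand at the orange bleed marks, and never on as far as the red lock marks. A spring turns it back if let go, so finish while still gripping it there with the cap flush; leave the screwdriver, the candle and the detergent where they stand.

Things in the scene. Friction and masses are not known exactly. Their poses are not given: they have to be found in the camera images.
- cap: Filter cap, 0.1 to 0.17 kg. Origin on its axis at the plug's underside, z up. White plug: diameter 52, z 0 to 24, bevelled end. Two white lugs on the plug along +x and -x, reaching 32 from the axis, 10 wide, z 4.5 to 9.5. Blue flange: diameter 72, z 24 to 30, a white pointer on top above each lug. A half turn about z gives the same cap. Starts in the rail.
- cap_bar (a point): Centre of the top of the cap's blue bar grip, z 66 above the cap's origin. The bar is 58 mm long along the cap's x (the line of the lugs), 16 mm wide along y, z 29 to 66. In the rail it points within 0.35 rad of the rail's x axis.
- rail: Fixed steel parking rail, 96 mm wide (y), 48 high, x -25 to +46; origin on its underside below the parked cap's axis, z up. Ledges along x (tops z 34, inner edges y +-28) carry the cap's flange: parked cap's origin at z 10. Lips above (z 43 to 47.5, inner edges y +-26) overhang the flange, so it cannot be lifted inside. Walls on the sides and at +x.
- rail_out (a point): Point 85 mm along -x of the rail's axis and 10 mm above its underside: the cap's origin here is free of the ledges and lips (free from about 65 mm). The cap slides out level along the rail's -x.
- pump: Fixed washing-machine drain pump, mouth upward; origin on its underside on the mouth's axis, z up. Round grey mouth: outer diameter 80, rim at z 70, bore diameter 55, two lug slots along +x and -x, 14 wide, reaching 34 from the axis. Copper motor on its +y side to y 85, hose stub on -y to y -75, both below z 60. Seated flush, the cap's flange lies on the rim, its origin at z 46.
- pump_mouth (a point): Centre of the rim, z 70. Below the 12 mm rim the lugs turn, clockwise from above only (yaw decreasing). On the black collar around (radius 54 mm, z 66) pairs of marks, half a turn apart: green at the slots; orange 0.70 rad (40 deg) clockwise of them, half-way; red 1.40 rad (80 deg), lock. From about 0.8 rad spring balls stiffen the turn before the lock click.
- catch (a joint): Sprung catch inside the pump, turned clockwise by the cap's lugs: 0 at rest, 1.32 at the lock stop. The lugs meet it about 0.08 rad after the slots, so with the cap at the orange marks it reads about 0.62. It pushes the cap back with 0.04 N m at 0, growing by 0.12 N m per rad.
- candle: Candle jar with an amber-coloured lid and a pale label, loose, 60 mm diameter, 70 mm tall, origin at the centre of its underside. Leave it alone.
- detergent: White detergent bottle with a blue cap, loose, 72 mm diameter, 190 mm tall, origin at the centre of its underside. Leave it alone.
- screwdriver: Screwdriver lying flat, loose, about 0.2 m long, handle to its -x. Leave it alone.
Mind the look-alikes: they are no part of the job. Of the things like the cap, leave any that is pink; of the rest the larger one is meant.

How it is judged:
By the outcome, as a careful person would: the job done as asked, in the order asked, and still so for the second after the job is handed in, while the arm keeps its last pose, push and grip.
It also fails if it takes over 48 s, if anything falls off the work surface, if the arm or the gripper's body presses on something with over 40 N, if the wrist force passes 120 N, or if a joint passes its speed limit or range.

## Robot

A 7-joint arm with a two-finger parallel gripper is mounted at the origin on the work surface. World frame = base frame: x ahead of the robot, y to its left, z up, the work surface at z = 0. Lengths are in m, angles in rad, forces in N, time in s.
With the tool pointing down it reaches from about 0.35 to 0.9 m from the base axis. Payload 8.1 kg.
Tool frame: the origin (TCP) lies at the very end of the fingers, on their centre line; the grasp point (between the pads) lies arm.grip_point_offset behind it (arm.grip_point_offset is the distance from the TCP to the grasp point, in m); z points along the fingers, y is the line along which they close (so a half turn about z gives the same grasp; the last joint's range is limited). The gripper opens to 92 mm and grips with 3 to 60 N. Pads are 19 mm wide; open, the fingers measure 130 mm over their backs; the gripper's body (75 mm by 190 mm) begins 47 mm behind the grasp point.
Start: joints at [-1.217, 0.434, 0.025, 1.573, -0.012, 1.134, -0.075], TCP at [0.276, 0.561, 0.227] pointing down, gripper open.
Joint ranges: [-2.62, 2.62], [-0.44, 2.09], [-1.27, 1.32], [0.08, 2.57], [-1.32, 4.46], [0.12, 2], [-2.74, 2.74]. Speed limits (rad/s): [2.22, 2.22, 3.01, 3.01, 3.14, 3.14, 3.14].

## Interface

Orientations are given as a rotation vector (axis times angle).
In Python, from cell import arm gives the robot as it stands. The module is installed in compiled form; this text tells all that it offers.
- The arm moves only by the shell command python3 -m creep 'ROWS' [OPENING] [FORCE]. ROWS is JSON, a list of rows, each a list of 6 numbers: the shift along the tool's x, y, z scaled (see below), then the turn, a rotation vector about the tool's x, y, z scaled (see below). A call has 1 to 20 rows; each row shifts and turns the commanded pose from where the row before left it, along the tool's axes as they then stand; what a row does not reach is not made up. The controller multiplies each number of a shift by 0.4 m and each number of a turn by 120 degrees. A row lasts 1/12 s, in which the tool goes at most 41.7 mm and 7.16 degrees, less where a joint would pass 70% of its speed; a pose out of reach is approached as far as the arm can. A call with a number of a shift or a turn outside -1 to 1 is refused whole. A call with a gripper value outside its range is refused whole. OPENING is the closure, from -1 (fully open) to 1 (shut), set as the call begins (- or left out, the last holds). The fingers move at their own pace and stop on an object; FORCE is the grip in N (left out, the last holds). Time passes only in rows, so rows that do not move let the fingers close. It gives the time, the measured TCP pose, the force, the opening and the grip force at its end, in the units of the state.
- arm.observe(): the state, without advancing time (a new reading comes with each control period).
- arm.get_image(name): name is "scene" or "top"; returns a dict with "frame" (480x640x3 uint8, red, green, blue), "intrinsics" (3x3 intrinsics, pixels), "distortion" ([k1, k2, p1, p2, k3] as OpenCV has them; the pictures are not rectified), "rvec" (rotation vector, rad) and "tvec" (3), from world to camera coordinates, as OpenCV has them. Camera axes: x right, y down, z forward; pixel columns grow to the right and rows downward; lengths in m; the calibration is good to about 2 mm. A picture is of the moment at which its call begins. There is no depth.
- arm.sign_off(): hands the job in; it is judged then, once.
The state is a dict: "clock": time; "joints": joint angles; "dq": joint speeds; "joint_efforts": joint torques, N m; "position": TCP position; "ee_rot": TCP orientation; "force": force on the tool from outside, world axes, zero at the start; "ft_torque": the same for the moment, N m; "width": opening from 0.0 (shut) to 1.0 (fully open); "gripper_force": force on a finger pad.
Only numpy, scipy, OpenCV 4.12 (cv2) and the standard library are available. Lean on these libraries where they do the work, as an engineer would, in place of code of your own. Each camera call takes 0.05 s, during which the arm holds its last target. There are 200 camera calls.

## Working session

There is one attempt and no reset: what is moved stays moved. The work goes in short steps, Python scripts to look and compute and a shell command to move; the robot and the scene stay as the last step left them, time stands still between calls to the robot, and variables do not carry over. Pictures are saved under pics/ and viewed, at most 10 in all, crops included, and the job is handed in when it is done.

```bash
mkdir -p pics; python3 - <<'E'
from cell import arm
import cv2,pickle
print(arm.grip_point_offset); s=arm.observe(); print(s)
for n in("scene","top"):
    d=arm.get_image(n); pickle.dump(d,open(n+".pkl","wb")); cv2.imwrite(f"pics/{n}0.png",d["frame"][:,:,::-1]); print(d["intrinsics"],d["distortion"],d["rvec"],d["tvec"])
E
```

```text
0.0188
{'clock': 0.0, 'joints': array([-1.21661746,  0.43521023,  0.02498584,  1.57407413, -0.01162399,
        1.13400625, -0.07511684]), 'dq': array([ 2.45969620e-04,  1.08994949e-04, -4.50896214e-04, -5.71835097e-05,
        8.74398398e-04,  1.69012598e-03,  2.66053058e-03]), 'joint_efforts': array([-4.06619874e-04, -6.67862964e+01,  9.84743088e-01, -3.14464974e+01,
       -6.06424268e-02,  4.27501439e-02,  1.75663872e-04]), 'position': array([0.2754907 , 0.56044765, 0.22596192]), 'ee_rot': array([-7.11398608e-01, -3.05975024e+00,  2.41202936e-03]), 'force': array([-0.33465076,  0.00730266, -0.34107899]), 'ft_torque': array([ 0.00021696, -0.03295333, -0.01196441]), 'gripper_force': 0.0, 'width': 1.0004093855038545}
[[578.64731727   0.         323.3054056 ]
 [  0.         578.64731727 240.34745686]
 [  0.           0.           1.        ]] [-0.17454923  0.          0.          0.          0.        ] [ 2.31968217  0.84110828 -0.30868053] [-0.43905646 -0.26582411  1.35412603]
[[539.96633008   0.         317.7955383 ]
 [  0.         539.96633008 234.09828709]
 [  0.           0.           1.        ]] [-0.03077147  0.          0.          0.          0.        ] [ 2.13850189 -2.18259483  0.11803551] [-0.02647507  0.58031713  0.94186152]
```

View pics/scene0.png

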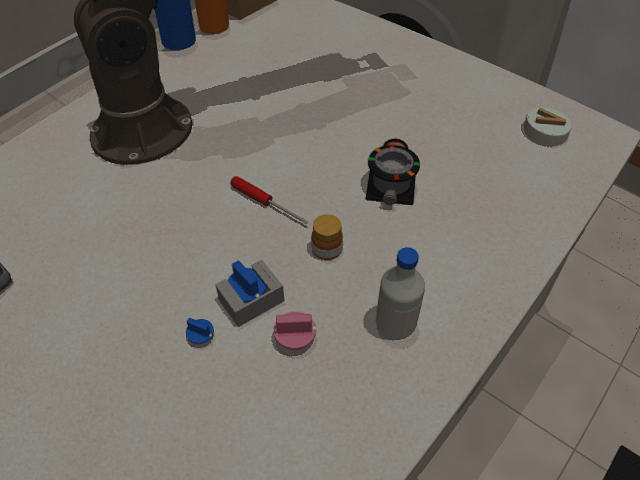

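View pics/top0.png

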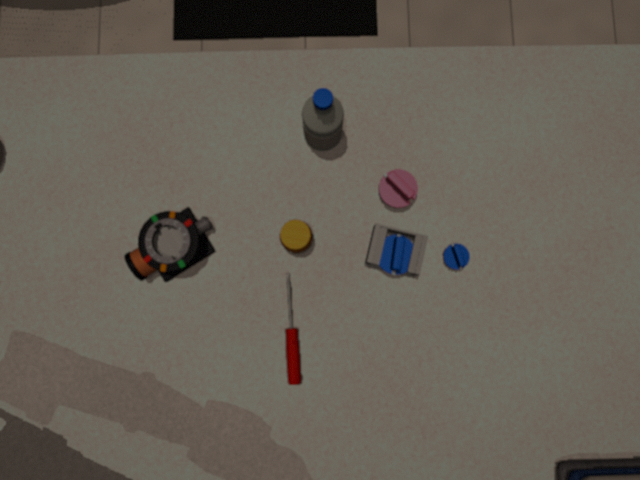

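Candidates for the cap, in top pixels: the blue cap in the rail (397,254), a small loose blue one (456,257) and a pink one (398,189). I choose the one in the rail. The pump is at (168,242), the candle at (296,235), the bottle at (323,120) and the screwdriver at (292,330).

```bash
cat > h.py <<'E'
import cv2,pickle,numpy as np
from scipy.spatial.transform import Rotation as R
def ray(d,px,z):
    n=cv2.undistortPoints(np.array([[px]],float),d["intrinsics"],np.array(d["distortion"]))[0,0]
    M=cv2.Rodrigues(np.array(d["rvec"]))[0]; c=-M.T@d["tvec"]; v=M.T@np.r_[n,1]
    return c+v*(z-c[2])/v[2]
def ortho(d,c,z,h=.07,N=400):
    # rows: x decreasing downwards (top = +x), cols: y decreasing to right
    a=np.linspace(-h,h,N); X=c[0]-a[:,None]+0*a; Y=c[1]-a[None]+0*a[:,None]
    P=np.stack([X,Y,0*X+z],-1).reshape(-1,3)
    u=cv2.projectPoints(P,np.array(d["rvec"]),np.array(d["tvec"]),d["intrinsics"],np.array(d["distortion"]))[0].reshape(N,N,2).astype(np.float32)
    im=cv2.remap(d["frame"][:,:,::-1].copy(),u,None,cv2.INTER_CUBIC)
    im=cv2.convertScaleAbs(im,alpha=1.6)
    return im
def pix2w(c,px,h=.07,N=400): return np.array([c[0]+h-px[1]*2*h/(N-1),c[1]+h-px[0]*2*h/(N-1)])
E
python3 - <<'E'
from h import *
t=pickle.load(open("top.pkl","rb"));s=pickle.load(open("scene.pkl","rb"))
cr=ray(t,(397,252),.047)[:2].round(2); cp=ray(t,(168,242),.07)[:2].round(2)
print(cr,cp)
for n,p,z in(("bottle",(323,100),.19),("candle",(296,235),.07),("tip",(289,275),.01),("hand",(294,383),.02),("small",(456,257),.03),("pink",(398,189),.04)): print(n,ray(t,p,z).round(3))
cv2.imwrite("pics/o1.png",np.hstack([ortho(t,cr,.047),ortho(t,cp,.066)]))
cv2.imwrite("pics/o2.png",np.hstack([ortho(s,cr,.047),ortho(s,cp,.066)]))
E
```

```text
[ 0.54 -0.18] [0.57 0.22]
bottle [ 0.772 -0.051  0.19 ]
candle [ 0.575 -0.001  0.07 ]
tip [0.508 0.016 0.01 ]
hand [0.316 0.009 0.02 ]
small [ 0.533 -0.287  0.03 ]
pink [ 0.658 -0.185  0.04 ]
```

View pics/o1.png

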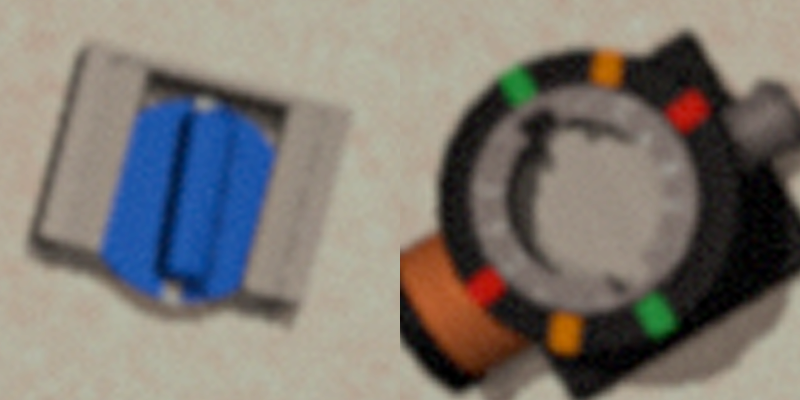

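View pics/o2.png

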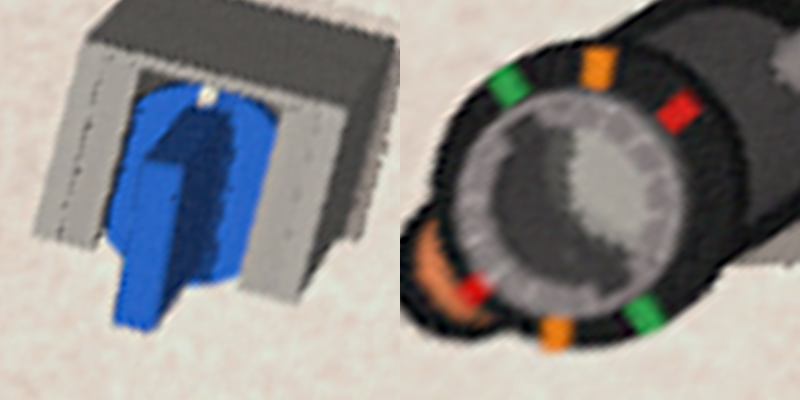

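The rail and pump are clear in both views. The cap's pointers, at (203,103) and (173,293) in the ortho view, give yaw ≈ -0.16. The pump slots (green marks) give yaw ≈ 0.54. Next I compute positions and the first move.

```bash
cat >> h.py <<'E'
def plan(target,yaw=None):
    from cell import arm
    s=arm.observe(); M=R.from_rotvec(s["ee_rot"])
    m=M.as_matrix(); th=np.arctan2(m[1,0],m[0,0])
    print("clk",s["clock"],"pos",s["position"].round(4),"yaw",th.round(4),"zax",m[:,2].round(4),"F",s["force"].round(1),"T",s["ft_torque"].round(2),"w",s["width"].round(3),"gf",round(s["gripper_force"],1),"j7",s["joints"][6].round(2))
    if yaw is not None:
        d=(yaw-th+np.pi)%(2*np.pi)-np.pi
        T=R.from_euler("z",yaw)*R.from_euler("x",np.pi)
        print("turn units",((M.inv()*T).as_rotvec()/np.radians(120)).round(4)); m=T.as_matrix()
    if target is not None: print("shift units after turn",(m.T@(np.array(target)-s["position"])/.4).round(4))
E
python3 - <<'E'
from h import *
t=pickle.load(open("top.pkl","rb"));s=pickle.load(open("scene.pkl","rb"))
cr=[.54,-.18];cp=[.57,.22]
print("rail top",pix2w(cr,(184.3,203.3)))
def conv(d,c,p,z0,z):
    w=pix2w(c,p); u=cv2.projectPoints(np.array([[*w,z0]]),np.array(d["rvec"]),np.array(d["tvec"]),d["intrinsics"],np.array(d["distortion"]))[0][0,0]
    return ray(d,u,z)[:2]
a=conv(t,cr,(203,103),.047,.04);b=conv(t,cr,(173,293),.047,.04);print("cap top",a,b,(a+b)/2)
a2=conv(s,cr,(207,97),.047,.04);print("far pointer scene",a2)
# bar top ends in scene: top face corners at z .076
for p in((148,160),(182,163),(158,328),(115,325)): print("bar scene",conv(s,cr,p,.047,.076))
for p in((190,110),(232,115),(168,280),(205,285)): print("bar top",conv(t,cr,p,.047,.076))
print("pump",pix2w(cp,(187.5,200)),pix2w(cp,(177.5,200.5)))
plan([.544,-.177,.13],2.985)
E
```

```text
rail top [ 0.53866667 -0.17466667]
cap top [ 0.57462894 -0.1822516 ] [ 0.50747334 -0.17164808] [ 0.54105114 -0.17694984]
far pointer scene [ 0.57210183 -0.17955457]
bar scene [ 0.57064773 -0.17541151]
bar scene [ 0.56963243 -0.1869183 ]
bar scene [ 0.51379068 -0.17879586]
bar scene [ 0.51480599 -0.16424317]
bar top [ 0.56829107 -0.17256494]
bar top [ 0.56658999 -0.18685401]
bar top [ 0.51045432 -0.16508018]
bar top [ 0.50875324 -0.17766818]
pump [0.56982456 0.22421053] [0.56964912 0.2277193 ]Traceback (most recent call last):
  File "<stdin>", line 14, in <module>
  File "h.py", line 20, in plan
    print("clk",s["clock"],"pos",s["position"].round(4),"yaw",th.round(4),"zax",m[:,2].round(4),"F",s["force"].round(1),"T",s["ft_torque"].round(2),"w",s["width"].round(3),"gf",round(s["gripper_force"],1),"j7",s["joints"][6].round(2))
                                                                                                                                                        ^^^^^^^^^^^^^^^^
AttributeError: 'float' object has no attribute 'round'
```

```bash
sed -i 's/s\["width"\].round(3)/round(float(s["width"]),3)/' h.py; python3 -c "
from h import *
plan([.540,-.1762,.14],2.98)"
```

```text
clk 0.1 pos [0.2755 0.5605 0.226 ] yaw 2.6847 zax [-5.0e-04 -1.3e-03 -1.0e+00] F [-0.6  0.   0.8] T [-0.01  0.02  0.05] w 1.001 gf 0.0 j7 -0.08
turn units [-0.0007 -0.     -0.141 ]
shift units after turn [-0.9489 -1.7113  0.2151]
```

```bash
python3 -m creep '[[0,0,0,0,0,-0.047],[0,0,0,0,0,-0.047],[0,0,0,0,0,-0.047],[-0.04,-0.07,0,0,0,0],[-0.04,-0.07,0,0,0,0],[-0.04,-0.07,0,0,0,0],[-0.04,-0.07,0,0,0,0],[-0.04,-0.07,0,0,0,0],[-0.04,-0.07,0,0,0,0],[-0.04,-0.07,0,0,0,0],[-0.04,-0.07,0,0,0,0],[-0.04,-0.07,0,0,0,0],[-0.04,-0.07,0,0,0,0],[-0.04,-0.07,0,0,0,0],[-0.04,-0.07,0,0,0,0],[-0.04,-0.07,0,0,0,0],[-0.04,-0.07,0,0,0,0],[-0.04,-0.07,0,0,0,0],[-0.04,-0.07,0,0,0,0],[-0.04,-0.07,0,0,0,0]]' 0.13 30
python3 -m creep '[[-0.04,-0.07,0,0,0,0],[-0.04,-0.07,0,0,0,0],[-0.04,-0.07,0.03,0,0,0],[-0.04,-0.07,0.05,0,0,0],[-0.04,-0.07,0.05,0,0,0],[-0.04,-0.07,0.05,0,0,0],[0,0,0,0,0,0],[0,0,0,0,0,0],[0,0,0,0,0,0]]'
python3 -c "
from h import *
plan([.540,-.1762,.053],2.98)"
```

```text
clock: 1.77
position: [0.4676, 0.0458, 0.2266]
ee_rot: [-0.253, -3.131, -0.0]
force: [-0.5, -0.4, -0.3]
width: 0.435
gripper_force: 0.0
clock: 2.52
position: [0.535, -0.1335, 0.1544]
ee_rot: [-0.254, -3.13, -0.001]
force: [0.4, -0.1, 0.3]
width: 0.435
gripper_force: 0.0
clk 2.5167 pos [ 0.535  -0.1335  0.1544] yaw 2.9798 zax [-1.1e-03  5.0e-04 -1.0e+00] F [ 0.4 -0.1  0.3] T [ 0.01  0.   -0.01] w 0.435 gf 0.0 j7 1.71
turn units [ 0.0002 -0.0005 -0.0001]
shift units after turn [-0.0295 -0.1033  0.2535]
```

```bash
python3 -m creep '[[-0.015,-0.052,0,0,0,0],[-0.0145,-0.051,0,0,0,0],[0,0,0.05,0,0,0],[0,0,0.05,0,0,0],[0,0,0.05,0,0,0],[0,0,0.04,0,0,0],[0,0,0.03,0,0,0],[0,0,0.02,0,0,0],[0,0,0.0135,0,0,0],[0,0,0,0,0,0],[0,0,0,0,0,0],[0,0,0,0,0,0]]'
python3 - <<'E'
from h import *
from cell import arm
plan([.540,-.1762,.053],2.98)
s=arm.get_image("scene");t=arm.get_image("top")
cv2.imwrite("pics/g1.png",np.hstack([cv2.resize(s["frame"][220:350,180:310,::-1],(400,400)),cv2.resize(t["frame"][200:310,340:450,::-1],(400,400))]))
E
```

```text
clock: 3.52
position: [0.541, -0.1764, 0.0542]
ee_rot: [0.253, 3.13, -0.0]
force: [0.3, -0.3, 0.5]
width: 0.434
gripper_force: 0.0
clk 3.5167 pos [ 0.541  -0.1764  0.0542] yaw 2.9804 zax [ 1.4e-03 -1.0e-04 -1.0e+00] F [ 0.3 -0.3  0.5] T [-0.    0.04 -0.03] w 0.434 gf 0.0 j7 1.84
turn units [0.     0.0007 0.0002]
shift units after turn [0.0024 0.     0.0031]
```

View pics/g1.png

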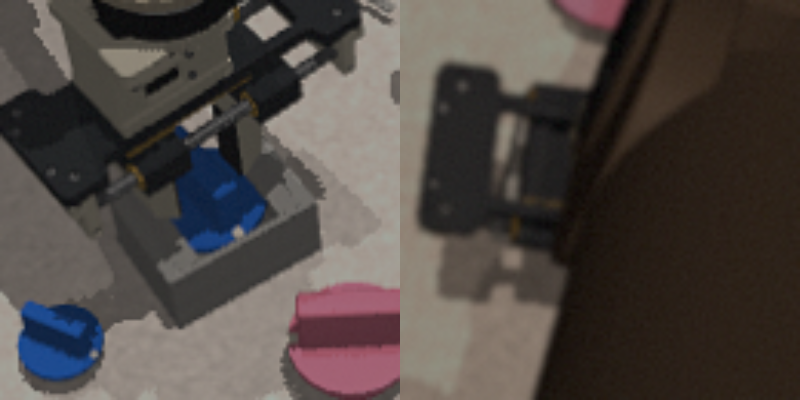

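The fingers straddle the blue bar (crop, about (200,175)). The top view is hidden by the arm. Closing.

```bash
python3 -m creep '[[0,0,0.002,0,0,0],[0,0,0,0,0,0],[0,0,0,0,0,0],[0,0,0,0,0,0],[0,0,0,0,0,0],[0,0,0,0,0,0],[0,0,0,0,0,0],[0,0,0,0,0,0]]' 1 40
python3 -c "
from h import *
p=np.array([.5407,-.1764,.0535]);y=-.247
plan(p-.088*np.array([np.cos(y),np.sin(y),0]),None)"
```

```text
clock: 4.28
position: [0.5404, -0.1764, 0.0526]
ee_rot: [0.253, 3.131, 0.0]
force: [-0.6, 0.5, 0.5]
width: 0.17
gripper_force: 40.0
clk 4.2833 pos [ 0.5404 -0.1764  0.0526] yaw 2.9801 zax [ 1.e-04  1.e-04 -1.e+00] F [-0.6  0.5  0.5] T [ 0.13  0.08 -0.06] w 0.17 gf 40.0 j7 1.84
shift units after turn [ 0.2184  0.0189 -0.0023]
```

```bash
python3 -m creep '[[0.01,0.001,0,0,0,0],[0.02,0.002,0,0,0,0],[0.02,0.002,0,0,0,0],[0.02,0.001,0,0,0,0]]'
python3 -m creep '[[0.02,0.002,0,0,0,0],[0.02,0.002,0,0,0,0],[0.02,0.001,0,0,0,0],[0.02,0.002,0,0,0,0],[0.02,0.002,0,0,0,0],[0.02,0.002,0,0,0,0],[0.02,0.001,0,0,0,0],[0.01,0.001,0,0,0,0],[0,0,0,0,0,0],[0,0,0,0,0,0]]'
python3 -c "
from h import *
plan([.5697,.226,.17],.541+np.pi)"
```

```text
clock: 4.62
position: [0.5122, -0.1694, 0.0525]
ee_rot: [0.254, 3.131, 0.0]
force: [1.5, 0.3, 1.1]
width: 0.174
gripper_force: 40.0
clock: 5.45
position: [0.4548, -0.1548, 0.0527]
ee_rot: [0.254, 3.131, -0.0]
force: [0.3, 0.3, -1.6]
width: 0.171
gripper_force: 40.0
clk 5.45 pos [ 0.4548 -0.1548  0.0527] yaw 2.98 zax [ 5.e-04 -0.e+00 -1.e+00] F [ 0.3  0.3 -1.6] T [ 0.03 -0.01 -0.02] w 0.171 gf 40.0 j7 1.84
turn units [-1.000e-04  2.000e-04 -3.355e-01]
shift units after turn [-0.7365  0.6682 -0.2933]
```

```bash
python3 -m creep '[[0,0,-0.02,0,0,0],[0,0,-0.04,0,0,0],[0,0,-0.06,0,0,0],[0,0,-0.06,0,0,0],[0,0,-0.06,0,0,0],[0,0,-0.053,0,0,0],[0,0,0,0,0,-0.056],[0,0,0,0,0,-0.056],[0,0,0,0,0,-0.056],[0,0,0,0,0,-0.056],[0,0,0,0,0,-0.056],[0,0,0,0,0,-0.0555]]'
python3 -m creep '[[-0.03,0.027,0,0,0,0],[-0.05,0.045,0,0,0,0],[-0.05,0.045,0,0,0,0],[-0.05,0.045,0,0,0,0],[-0.05,0.045,0,0,0,0],[-0.05,0.045,0,0,0,0],[-0.05,0.045,0,0,0,0],[-0.05,0.045,0,0,0,0],[-0.05,0.045,0,0,0,0],[-0.05,0.045,0,0,0,0],[-0.05,0.045,0,0,0,0],[-0.05,0.045,0,0,0,0],[-0.05,0.045,0,0,0,0],[-0.05,0.045,0,0,0,0],[-0.05,0.045,0,0,0,0],[0,0.01,0,0,0,0],[0,0,0,0,0,0],[0,0,0,0,0,0]]'
python3 - <<'E'
from h import *
from cell import arm
plan([.5697,.226,.17],.541+np.pi)
s=arm.get_image("scene");t=arm.get_image("top")
pickle.dump((s,t),open("h2.pkl","wb"))
cv2.imwrite("pics/g2.png",np.hstack([cv2.resize(s["frame"][80:220,330:470,::-1],(400,400)),cv2.resize(t["frame"][170:310,100:240,::-1],(400,400))]))
E
```

```text
clock: 6.45
position: [0.4551, -0.155, 0.1704]
ee_rot: [-0.848, 3.024, -0.001]
force: [0.5, -0.1, -0.7]
width: 0.173
gripper_force: 40.0
clock: 7.95
position: [0.5676, 0.2238, 0.1699]
ee_rot: [0.84, -3.027, 0.001]
force: [-0.0, -1.1, -2.1]
width: 0.173
gripper_force: 40.0
clk 7.95 pos [0.5676 0.2238 0.1699] yaw -2.6002 zax [-0.e+00 -8.e-04 -1.e+00] F [-0.  -1.1 -2.1] T [ 0.04  0.04 -0.  ] w 0.173 gf 40.0 j7 1.69
turn units [-0.0003 -0.0002  0.0002]
shift units after turn [-0.0074  0.0019 -0.0003]
```

View pics/g2.png

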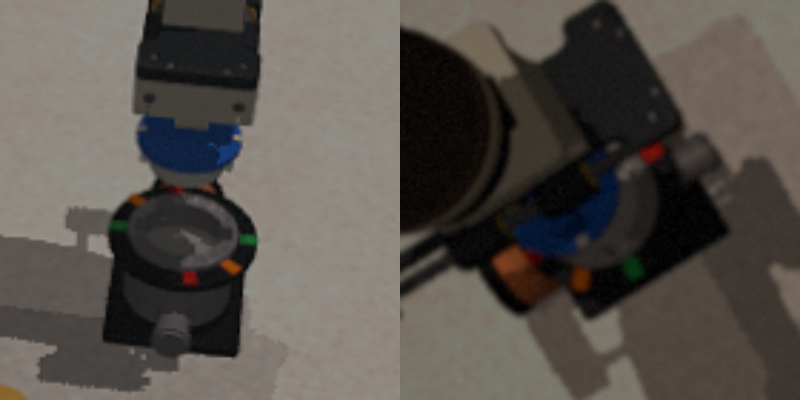

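The cap is held level above the mouth. In the scene half the flange spans columns 137–241 and the green marks are at (118,227) and (248,240). Now I fit the flange silhouette in both cameras to get the cap's offset from the pump in the same image.

```bash
cat > fit.py <<'E'
from h import *
from scipy.optimize import least_squares
def proj(d,P): return cv2.projectPoints(np.array(P,float),np.array(d["rvec"]),np.array(d["tvec"]),d["intrinsics"],np.array(d["distortion"]))[0].reshape(-1,2)
def fit(d,box,zt,x0,show=None):
    r0,r1,c0,c1=box; k=6
    im=cv2.resize(d["frame"][r0:r1,c0:c1],None,fx=k,fy=k,interpolation=cv2.INTER_CUBIC).astype(int)
    m=((im[...,2]>1.6*im[...,0])&(im[...,2]>45)&(im[...,2]>1.25*im[...,1])).astype(np.uint8)
    cs=max(cv2.findContours(m,cv2.RETR_EXTERNAL,cv2.CHAIN_APPROX_NONE)[0],key=cv2.contourArea)[:,0].astype(float)
    pts=(cs+.5)/k-.5+[c0,r0]
    a=np.linspace(0,2*np.pi,180,endpoint=False)
    def dist(p):
        C=[[p[0]+.036*np.cos(t),p[1]+.036*np.sin(t),z] for z in(zt,zt-.006) for t in a]
        H=cv2.convexHull(proj(d,C).astype(np.float32))
        return np.array([cv2.pointPolygonTest(H,(float(u),float(v)),True) for u,v in pts])
    # robust: start, keep points near hull
    p=np.array(x0)
    for it in range(4):
        w=np.abs(dist(p))<(5,3,1.5,1.2)[it]
        p=least_squares(lambda q:dist(q)[w],p,loss="soft_l1",f_scale=.3,diff_step=1e-3).x
    print("flange",p.round(4),"n",w.sum(),"/",len(w),"rms px",np.sqrt((dist(p)[w]**2).mean()).round(2)); return p
E
python3 - <<'E'
from fit import *
s,t=pickle.load(open("h2.pkl","rb"))
fit(s,(80,220,330,470),.1573,[.5676,.2238]); fit(t,(170,310,100,240),.1573,[.5676,.2238])
E
```

```text
flange [0.567  0.2266] n 319 / 604 rms px 0.5
flange [0.569  0.2178] n 150 / 397 rms px 0.41
```

```bash
python3 -c "
from h import *
plan([.5701,.225,.124],.541+np.pi)"
```

```text
clk 8.05 pos [0.5677 0.2226 0.1699] yaw -2.6022 zax [ 1.e-04 -9.e-04 -1.e+00] F [ 0.8 -0.1 -1.4] T [0.09 0.03 0.01] w 0.17 gf 40.0 j7 1.69
turn units [-0.0004 -0.0002 -0.0008]
shift units after turn [-0.0081  0.002   0.1149]
```

```bash
python3 -m creep '[[-0.004,0.001,0.03,0,0,0],[-0.004,0.001,0.03,0,0,0],[0,0,0.03,0,0,0],[0,0,0.025,0,0,0],[0,0,0,0,0,0],[0,0,0,0,0,0],[0,0,0,0,0,0]]'
python3 - <<'E'
from fit import *
from cell import arm
plan([.5701,.225,.124],.541+np.pi)
s=arm.get_image("scene");t=arm.get_image("top")
plan(None)
pickle.dump((s,t),open("h3.pkl","wb"))
z=arm.observe()["position"][2]-.0426+.03
fit(s,(80,220,330,470),z,[.57,.225]); fit(t,(170,310,100,240),z,[.57,.225])
cv2.imwrite("pics/g3.png",np.hstack([cv2.resize(s["frame"][110:200,350:440,::-1],(400,400),interpolation=2),cv2.convertScaleAbs(cv2.resize(t["frame"][195:285,125:215,::-1],(400,400),interpolation=2),alpha=1.6)]))
E
```

```text
clock: 8.63
position: [0.57, 0.2266, 0.1238]
ee_rot: [-0.84, 3.027, -0.0]
force: [-0.0, 0.7, -1.4]
width: 0.167
gripper_force: 40.0
clk 8.6333 pos [0.57   0.2266 0.1238] yaw -2.6006 zax [ 0. -0. -1.] F [-0.   0.7 -1.4] T [ 0.08  0.02 -0.02] w 0.167 gf 40.0 j7 1.69
turn units [-0. -0.  0.]
shift units after turn [ 0.0019 -0.0035 -0.0006]
clk 8.7333 pos [0.5703 0.2268 0.1243] yaw -2.6005 zax [ 9.e-04  5.e-04 -1.e+00] F [-0.3 -0.1 -0.5] T [0.03 0.04 0.03] w 0.168 gf 40.0 j7 1.69
flange [0.5697 0.2288] n 282 / 546 rms px 0.35
flange [0.5713 0.2219] n 124 / 376 rms px 0.34
```

View pics/g3.png

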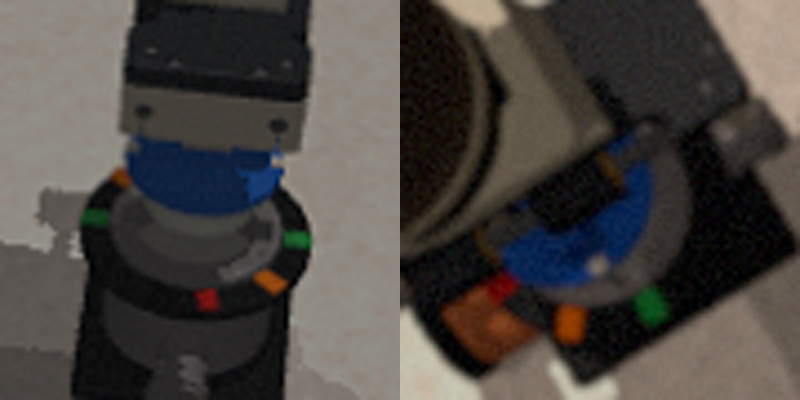

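```bash
python3 - <<'E'
from fit import *
s,t=pickle.load(open("h3.pkl","rb"))
S=lambda u,v:(350+u*.225-.4,110+v*.225-.4); T=lambda u,v:(125+(u-400)*.225-.4,195+v*.225-.4)
z=.1117
d=.034*np.array([np.cos(.541),np.sin(.541)])
print("top ptr->cap",ray(t,T(597,265),z)[:2]+d)
a=ray(s,S(132,142),z)[:2];b=ray(s,S(278,158),z)[:2];print("scene ptrs",a,b,(a+b)/2,np.arctan2(*(a-b)[::-1]),np.hypot(*(a-b)))
def marks(d,obs):
    f=lambda q:np.concatenate([proj(d,[[q[0]+.054*np.cos(q[2]+o),q[1]+.054*np.sin(q[2]+o),.066]])[0]-p for o,p in obs])
    r=least_squares(f,[.57,.225,.54]);print("pump",r.x.round(4),r.cost)
pi=np.pi
marks(s,[(0,S(97,217)),(pi,S(296,240)),(pi-.7,S(272,282)),(pi-1.4,S(207,299))]) if 0 else None
# which is which: project guess
for o in(0,pi,-.7,pi-.7,-1.4,pi-1.4):
    w=[.57+.054*np.cos(.541+o),.2262+.054*np.sin(.541+o),.066]; print(round(o,2),proj(s,[w])[0].round(1),proj(t,[w])[0].round(1))
print([np.round(S(*p),1) for p in((97,217),(296,240),(272,282),(207,299))],[np.round(T(*p),1) for p in((570,324),(652,307))])
E
```

```text
top ptr->cap [0.57133697 0.22639135]
scene ptrs [0.54076203 0.21262526] [0.59736036 0.24635846] [0.5690612  0.22949186] -2.6041117114505967 0.06588854672315608
0 [419.4 164.3] [151.2 214.7]
3.14 [367.  158.6] [182.2 266.7]
-0.7 [412.4 175.2] [171.7 210.3]
2.44 [374.7 148.2] [161.3 271.2]
-1.4 [395.8 179.7] [190.  220.1]
1.74 [390.7 144.2] [143.  261.2]
[array([371.4, 158.4]), array([416.2, 163.6]), array([410.8, 173. ]), array([396.2, 176.9])] [array([162.8, 267.5]), array([181.3, 263.7])]
```

```bash
python3 - <<'E'
from fit import *
s,t=pickle.load(open("h3.pkl","rb"));pi=np.pi
S=lambda u,v:(350+u*.225-.4,110+v*.225-.4); T=lambda u,v:(125+(u-400)*.225-.4,195+v*.225-.4)
for d,obs in((s,[(pi,S(97,217)),(0,S(296,240)),(-.7,S(272,282)),(-1.4,S(207,299))]),(t,[(pi-.7,T(570,324)),(pi,T(652,307)),(pi-1.4,T(502,289))])):
    f=lambda q:np.concatenate([proj(d,[[q[0]+.047*np.cos(q[2]+o),q[1]+.047*np.sin(q[2]+o),.066]])[0]-p for o,p in obs])
    r=least_squares(f,[.57,.225,.54]);print("pump",r.x.round(4),r.cost.round(2))
E
```

```text
pump [0.5705 0.2281 0.5393] 0.23
pump [0.569  0.2248 0.5573] 0.23
```

```bash
python3 -c "
from h import *
plan([.5701,.2256,.112],.541+np.pi)"
```

```text
clk 8.7333 pos [0.5703 0.2268 0.1243] yaw -2.6005 zax [ 9.e-04  5.e-04 -1.e+00] F [-0.3 -0.1 -0.5] T [0.03 0.04 0.03] w 0.168 gf 40.0 j7 1.69
turn units [-0.      0.0005  0.0001]
shift units after turn [ 0.002  -0.0023  0.0308]
```

Lowering gently: the plug meets the rim at TCP z≈0.113.

```bash
python3 -m creep '[[0.002,-0.0023,0,0,0,0],[0,0,0.01,0,0,0],[0,0,0.01,0,0,0],[0,0,0.007,0,0,0],[0,0,0.005,0,0,0],[0,0,0.005,0,0,0],[0,0,0,0,0,0]]'
python3 -c "
from h import *
plan([.5701,.2256,.0886],.541+np.pi)"
```

```text
clock: 9.32
position: [0.5694, 0.2253, 0.1084]
ee_rot: [0.84, -3.027, 0.0]
force: [-0.2, -0.1, -1.3]
width: 0.173
gripper_force: 40.0
clk 9.3167 pos [0.5694 0.2253 0.1084] yaw -2.6004 zax [-7.e-04 -3.e-04 -1.e+00] F [-0.2 -0.1 -1.3] T [0.07 0.09 0.01] w 0.173 gf 40.0 j7 1.69
turn units [ 0.     -0.0004  0.0001]
shift units after turn [-0.0018 -0.0003  0.0495]
```

```bash
python3 -m creep '[[0,0,0.005,0,0,0],[0,0,0.005,0,0,0],[0,0,0.005,0,0,0],[0,0,0,0,0,0]]'
python3 -m creep '[[0,0,0.005,0,0,0],[0,0,0.005,0,0,0],[0,0,0.005,0,0,0],[0,0,0,0,0,0]]'
python3 -c "
from h import *
plan([.5701,.2256,.0886],.541+np.pi)"
```

```text
clock: 9.65
position: [0.5695, 0.2253, 0.1025]
ee_rot: [0.84, -3.027, 0.0]
force: [-1.0, -0.9, -2.7]
width: 0.171
gripper_force: 40.0
clock: 9.98
position: [0.5694, 0.2253, 0.0964]
ee_rot: [0.84, -3.027, 0.0]
force: [-0.2, 0.6, -1.8]
width: 0.174
gripper_force: 40.0
clk 9.9833 pos [0.5694 0.2253 0.0964] yaw -2.6005 zax [-6.e-04 -3.e-04 -1.e+00] F [-0.2  0.6 -1.8] T [ 0.12  0.09 -0.01] w 0.174 gf 40.0 j7 1.69
turn units [ 0.     -0.0003  0.0001]
shift units after turn [-0.0018 -0.0003  0.0196]
```

```bash
python3 -m creep '[[0,0,0.006,0,0,0],[0,0,0.006,0,0,0],[0,0,0.005,0,0,0],[0,0,0,0,0,0]]'
python3 -m creep '[[0,0,0.0025,0,0,0],[0,0,0.0025,0,0,0],[0,0,0,0,0,0],[0,0,0,0,0,0]]'
python3 -c "
from h import *
plan([.5701,.2256,.0886],.541+np.pi)"
```

```text
clock: 10.32
position: [0.5694, 0.2253, 0.0896]
ee_rot: [0.839, -3.027, 0.0]
force: [0.2, -0.2, -1.7]
width: 0.173
gripper_force: 40.0
clock: 10.65
position: [0.5698, 0.2254, 0.0886]
ee_rot: [-0.839, 3.027, 0.0]
force: [-2.1, 0.2, 4.6]
width: 0.17
gripper_force: 40.0
clk 10.65 pos [0.5698 0.2254 0.0886] yaw -2.6005 zax [ 4.e-04  2.e-04 -1.e+00] F [-2.1  0.2  4.6] T [-0.1   0.51  0.02] w 0.17 gf 40.0 j7 1.69
turn units [-0.      0.0002  0.    ]
shift units after turn [-0.0009 -0.0001  0.    ]
```

```bash
python3 -m creep '[[0,0,0.002,0,0,0],[0,0,0,0,0,0.02],[0,0,0,0,0,0.03],[0,0,0,0,0,0.03],[0,0,0,0,0,0.03],[0,0,0,0,0,0]]'
python3 -m creep '[[0,0,0,0,0,0.03],[0,0,0,0,0,0.03],[0,0,0,0,0,0.03],[0,0,0,0,0,0.03],[0,0,0,0,0,0.03],[0,0,0,0,0,0.03],[0,0,0,0,0,0.03],[0,0,0,0,0,0.014],[0,0,0,0,0,0],[0,0,0,0,0,0],[0,0,0,0,0,0]]'
python3 - <<'E'
from fit import *
from cell import arm
plan([.5701,.2256,.0886],-.159+np.pi)
s=arm.get_image("scene");t=arm.get_image("top")
plan(None); pickle.dump((s,t),open("h4.pkl","wb"))
cv2.imwrite("pics/g4.png",np.hstack([cv2.resize(s["frame"][110:200,350:440,::-1],(400,400),interpolation=2),cv2.convertScaleAbs(cv2.resize(t["frame"][195:285,125:215,::-1],(400,400),interpolation=2),alpha=1.6)]))
E
```

```text
clock: 11.15
position: [0.5703, 0.2264, 0.0886]
ee_rot: [-0.481, 3.102, 0.002]
force: [-2.7, -0.1, 10.1]
width: 0.17
gripper_force: 40.0
clock: 12.07
position: [0.5704, 0.2261, 0.0886]
ee_rot: [0.248, 3.13, 0.002]
force: [-1.9, 0.2, 10.0]
width: 0.175
gripper_force: 40.0
clk 12.0667 pos [0.5704 0.2261 0.0886] yaw 2.9836 zax [ 0.0018  0.0012 -1.    ] F [-1.9  0.2 10. ] T [-0.08  0.63  0.09] w 0.175 gf 40.0 j7 1.12
turn units [0.0007 0.0008 0.0005]
shift units after turn [ 0.0006 -0.0013 -0.0001]
clk 12.1667 pos [0.5704 0.2261 0.0886] yaw 2.9836 zax [ 0.0018  0.0013 -1.    ] F [-1.1 -0.2  8.2] T [-0.04  0.6   0.09] w 0.17 gf 40.0 j7 1.12
```

View pics/g4.png

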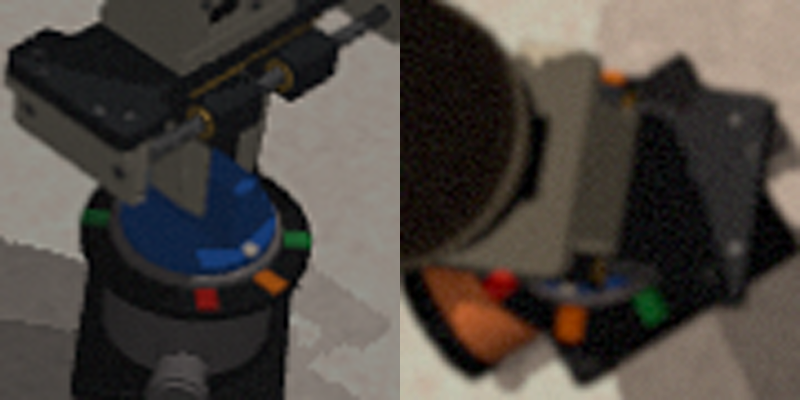

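Flush on the rim with a ~9 N push. The white pointer at (250,248) in the scene half and (570,290) in the top half faces the orange marks at (272,282) and (570,324). A quick check of the angle, numerically.

```bash
python3 - <<'E'
from fit import *
s,t=pickle.load(open("h4.pkl","rb"))
S=lambda u,v:(350+u*.225-.4,110+v*.225-.4); T=lambda u,v:(125+(u-400)*.225-.4,195+v*.225-.4)
for n,d,c,p,o in(("s",s,(.5700,.2279),S(250,248),S(272,282)),("t",t,(.5694,.2245),T(570,290),T(570,324))):
    f=lambda q,z:(lambda w:(np.arctan2(w[1]-c[1],w[0]-c[0]),np.hypot(w[1]-c[1],w[0]-c[0])))(ray(d,q,z))
    print(n,"ptr",f(p,.076),"orange",f(o,.066))
E
```

```text
s ptr (np.float64(-0.14065988682950611), np.float64(0.03257512282844541)) orange (np.float64(-0.15059111595358995), np.float64(0.047942812711296724))
t ptr (np.float64(2.9985638034947346), np.float64(0.03412763452326983)) orange (np.float64(2.978380296898218), np.float64(0.04700855400092197))
```

```bash
python3 -c "
from cell import arm
print(arm.sign_off())"
```

```text
the job is handed in; nothing more can be done
None
```

The job is handed in at about 12 s: the cap is seated flush in the pump mouth, turned to the orange bleed marks (pointers within about 0.02 rad by camera, never near red) and still gripped there with about 9 N of downward push; nothing else was touched.

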